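Close the logger case and hold its recessed reset button

TASK

First swing the lid of the open grey logger case fully shut, so that its two halves meet edge to edge. Then draw the screwdriver with the longer shank out of the tool rack, reach its blade down through the small round hole in the lid and press the reset button inside fully down; finish while still gripping the screwdriver and holding the button down. Leave the shorter screwdriver in the rack and everything else where it stands.

Things in the scene. Friction and masses are not known exactly. Their poses are not given: they have to be found in the camera images.
- case: Lower half of the grey plastic logger case, an open box fixed to the bench: 110 mm (x) by 150 mm (y), 56 mm high, walls 4 mm. Origin: centre of its underside. x points to the hinge side (away from the robot at yaw 0), z up. The closed case is 110 mm high. Small mounting feet and cable glands stand out up to 18 mm at its y sides.
- case_lid (a joint): Hinge of the lid (upper half of the case, a 110 x 150 x 54 mm hollow shell, 0.24 kg), rad: 0 = shut, rim on rim, a hard stop; positive = open; starts at 0.9 to 1.4. Axis: the case's y through hinge_line. Stiff (0.22 N m of friction): the lid stays where it is left. Shut it by pushing its outer face (the one with the hole, turned to the hinge side while open); 2 to 5 N near the free edge do.
- hinge_line (a point): Point on the hinge axis, at the middle of the case's upper back edge: 55 mm in x and 56 mm in z from the case's origin.
- lid_front (a point): Middle of the lid's free edge on its outer face; it moves with the lid. In the lid's own axes (those of the case when shut) it lies 110 mm in -x and 54 mm in z from hinge_line. Its axes are the lid's: z is the outward normal of the lid's outer face.
- aperture (a point): Centre of the only hole in the lid, on the lid's outer face: round, 14 mm across, through a 5 mm thick top plate; it moves with the lid (67 mm in -x, 30 mm in y, 54 mm in z from hinge_line, in the lid's axes). When the lid is shut it is straight above the button, at height 110 mm.
- reset (a joint): Travel of the spring reset button inside the case, m: 0 = up, 0.004 = fully down; 1.5 N starts it and 5 N bring it down. The button springs back when let go.
- reset_top (a point): Centre of the top of the reset button, a 20 mm wide black disc on a 36 mm round housing in the lower half: 12 mm in -x, 30 mm in y and 24.5 mm in z from the case's origin, 85.5 mm below the lid's outer face when shut. It is pressed straight down.
- tool_rack: Aluminium tool rack fixed to the bench, open at front and back so that the shanks show: 60 mm (x) by 110 mm (y), 110 mm high, origin: centre of its underside. Two pairs of 7 mm square holes, 28 mm either side of its middle along y; a screwdriver stands in each, blade down, handle on the top plate, free to lean up to 0.04 rad. Both handles end about 193 mm above the bench: carry the tip over that.
- long_driver: The longer screwdriver, 181 mm: shank and blade 98 mm long, 5 mm thick; handle 83 mm. Origin: tip of the blade; z along the axis to the handle. Handle round, 25 mm thick from 127 to 174 mm above the tip (grip it there, e.g. at 147), tapering below. In the rack it stands upright, tip about 11 mm above the bench. 65 g. Only this one reaches the button; it starts in either hole.
- short_driver: The shorter screwdriver, 156 mm overall: shank and blade 74 mm, handle 82 mm long and 21 mm thick. Too short for the button. Origin: tip of the blade, z toward the handle. It stays in the rack.
- weight: Bystander: metal calibration weight with a knob, 24 mm wide, 40 mm high. Origin: centre of its underside.
- calculator: Bystander: desk calculator lying flat, 118 x 74 x 12 mm. Origin: centre of its underside. Fixed things to steer clear of: a tall retort stand at the right end of the bench (about x 0.39, y -0.67), the 0.43 m high calibrator behind the rack (x over 0.63, y 0.16 to 0.42) and low meters right of the case.
Things that resemble listed ones, but are neither listed nor needed, are in the scene too. Of the things that look like the long_driver, the larger one is meant.

How it is judged (in metres and radians):
On the way, in this order (a step that is already met when the one before it is completed fails the run):
1. the lid is fully shut while both screwdrivers are still in the rack (value of joint case_lid below 0.03 rad and z of long_driver in the frame of tool_rack below 0.05 m), for 0.2 s.
2. the longer screwdriver has been drawn out of the rack, the lid still shut (value of joint case_lid below 0.03 rad and height (world z) of long_driver above 0.11 m and contact force between the fingers and long_driver above 1 N), for 0.1 s.
At the end, for the whole second after the job is handed in: Through the last second: lid shut (below 0.03 rad); longer screwdriver gripped (over 1 N), still, upright within 0.15 rad, tip within 10 mm of the axis of the lid's hole, over 80 mm below the lid's face and pressing with over 2 N; reset button at least 3 of its 4 mm down (value of joint case_lid below 0.03 rad and value of joint reset above 0.003 m and contact force between long_driver and case above 2 N and contact force between the fingers and long_driver above 1 N and horizontal distance between long_driver and aperture below 0.01 m and z of long_driver in the frame of aperture below -0.08 m and angle between long_driver's own z axis and vertical below 0.15 rad and linear speed of long_driver below 0.02 m/s); the arm keeps its last pose, push and grip.
It fails at once if the shorter screwdriver leaves its hole (distance of short_driver from where it was at the start of the episode above 0.03 m).
It fails at once if the weight is knocked away (distance of weight from where it was at the start of the episode above 0.03 m).
It fails at once if the calculator is knocked away (distance of calculator from where it was at the start of the episode above 0.03 m).
It also fails if it takes over 64 s, if anything falls off the work surface, if the arm or the gripper's body presses on something with over 40 N, if the wrist force passes 120 N, or if a joint passes its speed limit or range.

ROBOT

A 7-joint arm with a two-finger parallel gripper is mounted at the origin on a cart in front of the work surface, level with it; the furniture and walls round the work are solid. World frame = base frame: x ahead of the robot, y to its left, z up, the work surface at z = 0. Lengths are in mm, angles in rad, forces in N, time in s.
With the tool pointing down it reaches from about 425 to 875 mm from the base axis. Payload 4.7 kg.
Tool frame: the origin (TCP) lies at the very end of the fingers, on their centre line; the grasp point (between the pads) lies 19 mm behind it; z points along the fingers, y is the line along which they close (so a half turn about z gives the same grasp; the last joint's range is limited). The gripper opens to 85 mm and grips with 20 to 120 N. Pads are 22 mm wide; open, the fingers measure 114 mm over their backs; the gripper's body (76 mm by 85 mm) begins 54 mm behind the grasp point. The pads swing forward as they close: fully open they stand 13 mm farther back than shut.
Start: joints at [-1.322, 0.321, -0.07, 1.45, 0.023, 1.371, -0.057], TCP at [151.248, 632.178, 231.349] pointing down, gripper open.
Joint ranges: [-2.86, 2.86], [-0.3, 2.09], [-1.38, 1.24], [0.06, 2.45], [-1.56, 4.7], [0.09, 2.05], [-2.69, 2.69]. Speed limits (rad/s): [2.57, 2.57, 3.14, 3.14, 3.14, 3.14, 3.14].

INTERFACE

Orientations are given as a unit quaternion [x, y, z, w].
In Python, from cell import read_state, eyes, manip gives the robot as it stands. The module is installed in compiled form; this text tells all that it offers.
- The arm moves only by the tool servo_tool, never from a script. Its argument "rows" is a list of rows, each an object of numbers: "hand": the opening, from -1 (shut) to 1 (fully open); "tx", "ty", "tz": the shift along the tool's x, y, z in mm; "ax", "ay", "az": the turn, a rotation vector about the tool's x, y, z in rad. A call has 1 to 10 rows; each row is the pose to reach, as a shift and turn from the pose commanded when the call began, along the tool's axes at that moment; what a row does not reach only later rows make up. A row lasts 1/10 s, in which the tool goes at most 50 mm and 8.59 degrees, less where a joint would pass 70% of its speed; a pose out of reach is approached as far as the arm can. A call with a gripper value outside its range is refused whole. The fingers move at their own pace and stop on an object; "newtons" is the grip in N (left out, the last holds). Time passes only in rows, so rows that repeat a pose let the fingers close. It gives the time, the measured TCP pose, the force, the opening and the grip force at its end, in the units of the state.
- read_state(): the state, without advancing time (a new reading comes with each control period).
- eyes.get_image(name): name is "scene" or "top" or "wrist"; returns the picture (480x640x3 uint8, red, green, blue); there is no depth.
- eyes.camera_params(name): a dict with "fx", "fy", "cx", "cy" (pixels), "rvec" (rotation vector, rad) and "tvec" (3), from world to camera coordinates, as OpenCV has them. Camera axes: x right, y down, z forward; pixel columns grow to the right and rows downward; lengths in mm; the calibration is good to about 2 mm. A picture is of the moment at which its call begins: read the wrist's pose just before it. camera_params takes no time and is no camera call; for the wrist camera it gives the pose at the moment of the call.
- manip.close_job(): hands the job in; it is judged then, once.
The state is a dict: "time_s": time; "joints": joint angles; "dq": joint speeds; "effort": joint torques, N m; "ee_pos": TCP position; "orientation": TCP orientation; "wrist_force": force on the tool from outside, world axes, zero at the start; "torque": the same for the moment, N m; "gripper_width": finger opening in mm; "grasp_force": force on a finger pad.
Only numpy, scipy, OpenCV 4.12 (cv2) and the standard library are available. Lean on these libraries where they do the work, as an engineer would, in place of code of your own. Each camera call takes 0.05 s, during which the arm holds its last target. There are 200 camera calls.

## Working session

There is one attempt and no reset: what is moved stays moved. The work goes in short steps, Python scripts to look and compute and a tool call to move; the robot and the scene stay as the last step left them, time stands still between calls to the robot, and variables do not carry over. Pictures are saved under pics/ and viewed, at most 10 in all, crops included, and the job is handed in when it is done.

Besides the shell and the picture viewer there is one more tool, called after "Request:" in YAML: its name, and indented under it one key for each argument. servo_tool: Moves the arm, as the interface text tells. Its arguments: {"type":"object","properties":{"rows":{"type":"array"},"newtons":{"type":"number"}},"required":["rows"]}

```bash
mkdir -p pics
cat > h.py <<'E'
import numpy as np, cv2
from scipy.spatial.transform import Rotation as R
from cell import read_state, eyes, manip
def cam(n):
    p=eyes.camera_params(n); K=np.array([[p['fx'],0,p['cx']],[0,p['fy'],p['cy']],[0,0,1]],float)
    return K,np.array(p['rvec'],float).ravel(),np.array(p['tvec'],float).ravel()
def proj(c,P): return cv2.projectPoints(np.array(P,float).reshape(-1,3),c[1],c[2],c[0],None)[0].reshape(-1,2)
def ray(c,uv):
    M=R.from_rotvec(c[1]).as_matrix(); d=M.T@np.linalg.inv(c[0])@np.array([uv[0],uv[1],1.]); return -M.T@c[2],d/np.linalg.norm(d)
def onz(c,uv,z):
    o,d=ray(c,uv); return o+d*(z-o[2])/d[2]
def tri(obs):
    A=np.zeros((3,3));b=np.zeros(3);L=[]
    for c,uv in obs:
        o,d=ray(c,uv);Q=np.eye(3)-np.outer(d,d);A+=Q;b+=Q@o;L.append((Q,o))
    X=np.linalg.solve(A,b); return X,[np.linalg.norm(Q@(X-o)) for Q,o in L]
def snap(n,f):
    c=cam(n); im=eyes.get_image(n)[:,:,::-1].copy(); cv2.imwrite('pics/'+f,im); return c,im
E
python3 - <<'E'
from h import *
s=read_state(); print(s)
ims=[]
for n in ['scene','top','wrist']:
    c,im=snap(n,n+'0.png'); print(n,ray(c,(320,240)),c[0][0,0]); np.savez('pics/%s0.npz'%n,K=c[0],r=c[1],t=c[2])
E
```

```text
{'time_s': 0.0, 'joints': array([-1.32189295,  0.32184541, -0.07007983,  1.45165494,  0.02257395,
        1.37080624, -0.05690095]), 'dq': array([ 0.00019798, -0.00094079,  0.00032475,  0.00086216, -0.00023574,
        0.00078193,  0.00024519]), 'effort': array([ 3.31809097e-04, -4.93569303e+01, -3.82069498e-01, -3.14344239e+01,
        1.28337878e-02,  1.11701721e-02, -1.26764809e-05]), 'ee_pos': array([151.14153918, 631.63564332, 230.21897111]), 'orientation': array([ 1.17122533e-01,  9.93117004e-01, -9.60637193e-04, -7.61674766e-05]), 'wrist_force': array([ 0.41948732, -0.76498304, -0.461584  ]), 'torque': array([-0.01291651, -0.03207311, -0.02507958]), 'grasp_force': 0.0, 'gripper_width': 85.15663860783565}
scene (array([  20.6563016 , -171.35688437,  810.78294792]), array([ 0.52235536,  0.37329718, -0.76667731])) 501.15705872443095
top (array([ 341.66318875,  184.20289148, 1182.05106241]), array([ 0.14743748, -0.00121858, -0.98907063])) 513.7168817093141
wrist (array([ 82.89037087, 647.50951256, 372.92729038]), array([ 0.28876907, -0.07496518, -0.95445935])) 390.6331426724917
```

View pics/scene0.png

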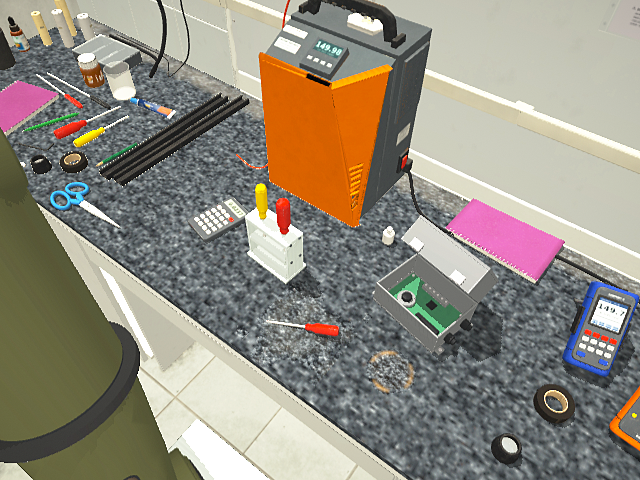

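View pics/top0.png

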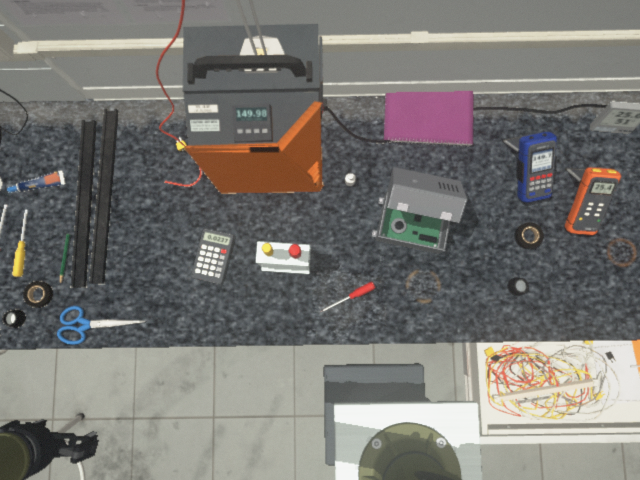

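The scene view shows the rack at (275,248) with a yellow handle (262,200) and a red handle (284,215). The open case is at (430,300), the calculator at (217,217) and the white weight at (389,236).

Possible long_driver look-alikes, by scene pixel:
- yellow in the rack (262,200)
- red in the rack (284,215)
- red lying loose on the bench (310,328)
- red and yellow ones at far left (75,130), (95,135)

Next is one composite close crop of the rack and the case.

Run:
```python
from h import *
a=cv2.imread('pics/scene0.png');b=cv2.imread('pics/top0.png')
r=lambda im,x,y,w,h:cv2.resize(im[y:y+h,x:x+w],(400,300),interpolation=cv2.INTER_CUBIC)
o=np.vstack([np.hstack([r(a,220,175,144,108),r(a,366,205,144,108+0)]),np.hstack([r(b,244,225,80,60),r(b,370,158,112,84+0)])])
cv2.imwrite('pics/crop1.png',o)
```

```text
(no output)
```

View pics/crop1.png

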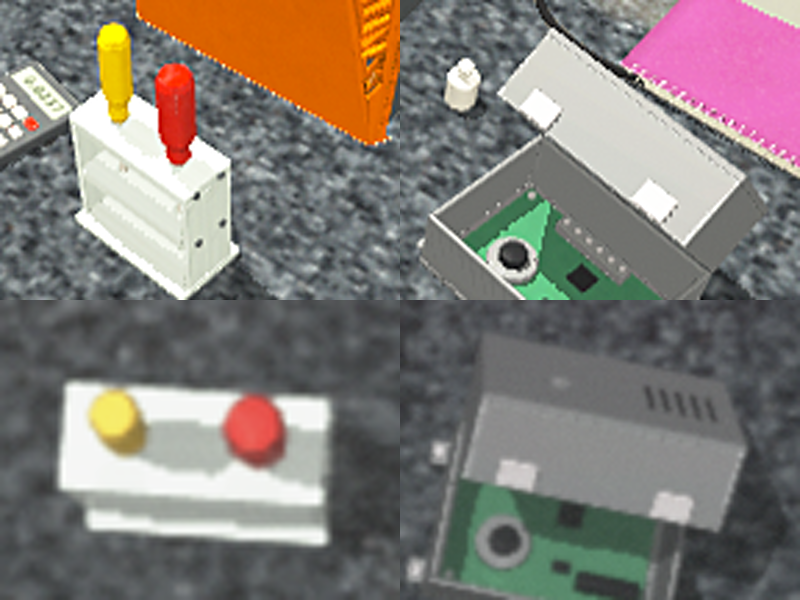

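The red handle in the rack is visibly thicker than the yellow one, so it is the 25 mm long_driver; the loose red one lies outside the rack. The crop also shows the rack top corners, the case rim, the button (scene 407,297; top 399,225) and the lid's front wall with its latches. I'll triangulate these points.

```bash
cat >> h.py <<'E'
def load(n):
    d=np.load('pics/%s0.npz'%n); return d['K'],d['r'],d['t']
E
python3 - <<'E'
from h import *
np.set_printoptions(precision=1,suppress=True)
S=load('scene');T=load('top')
sc=lambda x,y:(220+x/2.778,175+y/2.778) if x<400 else (366+(x-400)/2.778,205+y/2.778)
tc=lambda x,y:(244+x/5,225+(y-300)/5) if x<400 else (370+(x-400)/3.571,158+(y-300)/3.571)
for n,a,b in [('lidL',(555,30),(490,393)),('lidR',(742,182),(745,448)),('rimL',(500,95),(463,480)),('rimR',(690,245),(720,527)),('button',(515,255),(502,541)),('rackFL',(165,180),(0,0)),]:
    if n!='rackFL': print(n,*tri([(S,sc(*a)),(T,tc(*b))]))
for n,p in [('FL',(60,490)),('BL',(68,383)),('BR',(330,400)),('FR',(328,505))]: print('rack top',n,onz(T,tc(*p),110))
for n,p in [('BL',(75,110)),('FR',(183,195)),('BR',(230,160))]: print('rack scene',n,onz(S,sc(*p),110))
for n,p in [('FL',(430,215)),('BL',(545,137)),('BR',(710,270))]: print('case scene',n,onz(S,sc(*p),56))
print('FR',onz(S,(433,347),56), 'btn',onz(S,sc(515,255),24.5),onz(T,tc(502,541),24.5))
# handles
for n,lo,hi in [('red',(0,110,120),(8,255,255)),('yel',(20,130,130),(32,255,255))]:
  for nm,c,box in [('scene',S,(240,175,300,245)),('top',T,(250,235,315,265))]:
    im=cv2.imread('pics/%s0.png'%nm);h=cv2.cvtColor(im,cv2.COLOR_BGR2HSV);m=cv2.inRange(h,lo,hi);z=np.zeros_like(m);x0,y0,x1,y1=box;z[y0:y1,x0:x1]=m[y0:y1,x0:x1]
    v,u=np.nonzero(z);rect=cv2.minAreaRect(np.c_[u,v].astype(np.float32));print(n,nm,len(u),u.min(),u.max(),v.min(),v.max(),rect, [ (r,u[v==r].min(),u[v==r].max()) for r in range(v.min(),v.max(),6)])
E
```

```text
lidL [602.4  30.2 177.7] [np.float64(0.05645555618777992), np.float64(0.05645555618780276)]
lidR [ 569.3 -112.1  172.1] [np.float64(0.5360044411730243), np.float64(0.5360044411731099)]
rimL [560.5  41.5 146.1] [np.float64(1.621111947984424), np.float64(1.6211119479843956)]
rimR [ 529.9 -103.9  146.6] [np.float64(0.9287887121314318), np.float64(0.9287887121315133)]
button [546.6   0.6  19.8] [np.float64(1.7034374406040602), np.float64(1.7034374406040862)]
rack top FL [454.9 317.9 110. ]
rack top BL [500.3 314.6 110. ]
rack top BR [491.2 204.1 110. ]
rack top FR [446.8 205.6 110. ]
rack scene BL [464.2 317.5 110. ]
rack scene FR [450.8 211.5 110. ]
rack scene BR [493.1 205.7 110. ]
case scene FL [517.   52.5  56. ]
case scene BL [621.2  24.6  56. ]
case scene BR [ 590.2 -114.5   56. ]
FR [462.7 -93.7  56. ] btn [544.8  -1.6  24.5] [544.7   2.7  24.5]
red scene 435 276 290 198 233 ((283.0, 215.5), (35.0, 14.0), 90.0) [(198, np.int64(279), np.int64(286)), (204, np.int64(276), np.int64(289)), (210, np.int64(276), np.int64(289)), (216, np.int64(277), np.int64(290)), (222, np.int64(277), np.int64(290)), (228, np.int64(280), np.int64(287))]
red top 121 289 300 244 257 ((294.7500305175781, 250.75003051757812), (12.020814895629883, 11.31370735168457), 45.0) [(244, np.int64(293), np.int64(296)), (250, np.int64(289), np.int64(300)), (256, np.int64(293), np.int64(297))]
yel scene 359 255 267 183 219 ((261.1446533203125, 201.02537536621094), (36.12225341796875, 11.542021751403809), 85.91438293457031) [(183, np.int64(260), np.int64(261)), (189, np.int64(255), np.int64(266)), (195, np.int64(255), np.int64(266)), (201, np.int64(256), np.int64(266)), (207, np.int64(257), np.int64(267)), (213, np.int64(259), np.int64(265))]
yel top 80 263 271 244 254 ((267.0, 249.0), (10.0, 8.0), 90.0) [(244, np.int64(265), np.int64(269)), (250, np.int64(263), np.int64(271))]
```

```bash
cat >> h.py <<'E'
def plan(*pts):
    s=read_state(); M=R.from_quat(s['orientation']).as_matrix()
    print('t',s['time_s'],'p',s['ee_pos'].round(1),'tool x',M[:,0].round(3),'y',M[:,1].round(3),'z',M[:,2].round(3))
    for p in pts: print(p,'->',(M.T@(np.array(p)-s['ee_pos'])).round(1))
E
python3 - <<'E'
from h import *
plan((151,632,310),(340,366,310),(520,100,310),(650,-56,300))
S=load('scene');T=load('top')
for z in (150,170,193): print(z,onz(T,(294.75,250.75),z).round(1))
print(tri([(S,(283,210)),(T,(294.75,250.75))]), 'red width mm',np.linalg.norm(onz(S,(276,207),165)-onz(S,(290,207),165)),'yel',np.linalg.norm(onz(S,(255,195),165)-onz(S,(267,195),165)))
print('weight',onz(S,(389,240),10),'calc',onz(S,(217,217),12))
E
```

```text
t 0.15 p [151.1 631.8 230.4] tool x [-0.973  0.233 -0.   ] y [ 0.233  0.973 -0.001] z [-0.    -0.001 -1.   ]
(151, 632, 310) -> [  0.2   0.1 -79.6]
(340, 366, 310) -> [-245.5 -214.7  -79.2]
(520, 100, 310) -> [-482.4 -431.5  -78.9]
(650, -56, 300) -> [-645.2 -553.   -68.7]
150 [474.4 234.4 150. ]
170 [471.8 233.5 170. ]
193 [468.8 232.3 193. ]
(array([472.06712374, 233.10275515, 170.43708499]), [np.float64(0.4785887248740709), np.float64(0.4785887248740697)]) red width mm 24.826314060143826 yel 21.69976393938286
weight [653.99576044 104.16303865  10.        ] calc [481.65169017 432.16892861  12.        ]
```

Red measures 24.8 mm against yellow's 21.7 mm, so red is the long driver, standing at (472,233). I'll travel to the back of the lid with the fingers shut.

Request:
servo_tool:
  rows:
    - {"hand":-1,"tx":0,"ty":0,"tz":-40}
    - {"hand":-1,"tx":-20,"ty":-18,"tz":-80}
    - {"hand":-1,"tx":-55,"ty":-49,"tz":-80}
    - {"hand":-1,"tx":-90,"ty":-80,"tz":-80}
    - {"hand":-1,"tx":-125,"ty":-111,"tz":-80}
    - {"hand":-1,"tx":-160,"ty":-142,"tz":-80}
    - {"hand":-1,"tx":-195,"ty":-173,"tz":-80}
    - {"hand":-1,"tx":-230,"ty":-204,"tz":-80}
    - {"hand":-1,"tx":-265,"ty":-235,"tz":-80}
    - {"hand":-1,"tx":-300,"ty":-266,"tz":-80}

```text
invalid input at $.rows[0]: expected keys hand, tx, ty, tz, ax, ay, az
```

Request:
servo_tool:
  rows:
    - {"hand":-1,"tx":-35,"ty":-31,"tz":0}
    - {"hand":-1,"tx":-70,"ty":-62,"tz":0}
    - {"hand":-1,"tx":-105,"ty":-93,"tz":0}
    - {"hand":-1,"tx":-140,"ty":-124,"tz":0}
    - {"hand":-1,"tx":-180,"ty":-160,"tz":0}
    - {"hand":-1,"tx":-220,"ty":-190,"tz":0}
    - {"hand":-1,"tx":-260,"ty":-215,"tz":0}
    - {"hand":-1,"tx":-300,"ty":-245,"tz":0}
    - {"hand":-1,"tx":-345,"ty":-287,"tz":0}
    - {"hand":-1,"tx":-345,"ty":-287,"tz":0}

```text
invalid input at $.rows[0]: expected keys hand, tx, ty, tz, ax, ay, az
```

Run:
```python
from h import *
H=np.array([603.1,-45]);X=np.array([.974,-.226])
f=lambda x,z:(*(H+X*x).round(1),z)
plan(f(45,230),f(45,155))
c,im=snap('scene','scene1.png')
```

```text
t 0.15 p [151.1 631.8 230.4] tool x [-0.973  0.233 -0.   ] y [ 0.233  0.973 -0.001] z [-0.    -0.001 -1.   ]
(np.float64(646.9), np.float64(-55.2), 230) -> [-642.  -552.8    1.3]
(np.float64(646.9), np.float64(-55.2), 155) -> [-642.  -552.7   76.3]
```

View pics/scene1.png

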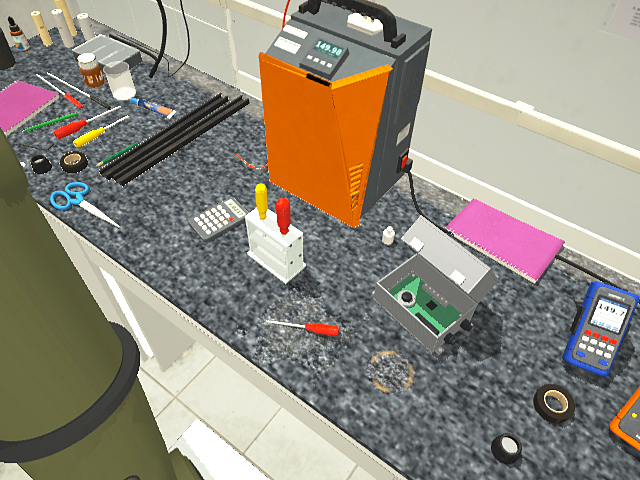

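The calls were refused because all seven keys are required. The picture shows the scene unchanged: rack (275,248), case (430,300). I'll repeat the moves with every key.

Request:
servo_tool:
  rows:
    - {"hand":-1,"tx":0,"ty":0,"tz":-40,"ax":0,"ay":0,"az":0}
    - {"hand":-1,"tx":-20,"ty":-18,"tz":-80,"ax":0,"ay":0,"az":0}
    - {"hand":-1,"tx":-55,"ty":-49,"tz":-80,"ax":0,"ay":0,"az":0}
    - {"hand":-1,"tx":-90,"ty":-80,"tz":-80,"ax":0,"ay":0,"az":0}
    - {"hand":-1,"tx":-125,"ty":-111,"tz":-80,"ax":0,"ay":0,"az":0}
    - {"hand":-1,"tx":-160,"ty":-142,"tz":-80,"ax":0,"ay":0,"az":0}
    - {"hand":-1,"tx":-195,"ty":-173,"tz":-80,"ax":0,"ay":0,"az":0}
    - {"hand":-1,"tx":-230,"ty":-204,"tz":-80,"ax":0,"ay":0,"az":0}
    - {"hand":-1,"tx":-265,"ty":-235,"tz":-80,"ax":0,"ay":0,"az":0}
    - {"hand":-1,"tx":-300,"ty":-266,"tz":-80,"ax":0,"ay":0,"az":0}

```text
time_s: 1.2
ee_pos: [381.9, 301.9, 311.4]
orientation: [0.117, 0.993, 0.0, 0.0]
wrist_force: [0.7, 0.4, -0.3]
gripper_width: 0.1
grasp_force: 0.0
```

Request:
servo_tool:
  rows:
    - {"hand":-1,"tx":-35,"ty":-31,"tz":0,"ax":0,"ay":0,"az":0}
    - {"hand":-1,"tx":-70,"ty":-62,"tz":0,"ax":0,"ay":0,"az":0}
    - {"hand":-1,"tx":-105,"ty":-93,"tz":0,"ax":0,"ay":0,"az":0}
    - {"hand":-1,"tx":-140,"ty":-124,"tz":0,"ax":0,"ay":0,"az":0}
    - {"hand":-1,"tx":-180,"ty":-160,"tz":0,"ax":0,"ay":0,"az":0}
    - {"hand":-1,"tx":-220,"ty":-190,"tz":0,"ax":0,"ay":0,"az":0}
    - {"hand":-1,"tx":-260,"ty":-215,"tz":0,"ax":0,"ay":0,"az":0}
    - {"hand":-1,"tx":-300,"ty":-245,"tz":0,"ax":0,"ay":0,"az":0}
    - {"hand":-1,"tx":-345,"ty":-287,"tz":0,"ax":0,"ay":0,"az":0}
    - {"hand":-1,"tx":-345,"ty":-287,"tz":0,"ax":0,"ay":0,"az":0}

```text
time_s: 2.2
ee_pos: [650.9, -62.6, 310.2]
orientation: [0.121, 0.993, -0.003, -0.0]
wrist_force: [-0.4, -0.2, -0.9]
gripper_width: -0.1
grasp_force: 0.0
```

Run:
```python
from h import *
H=np.array([603.1,-45]);X=np.array([.974,-.226])
f=lambda x,z:(*(H+X*x).round(1),z)
plan(f(45,230),f(45,158),f(6,158))
```

```text
t 2.2 p [650.9 -62.6 310.2] tool x [-0.971  0.24  -0.   ] y [ 0.24   0.971 -0.005] z [-0.001 -0.005 -1.   ]
(np.float64(646.9), np.float64(-55.2), 230) -> [ 5.7  6.7 80.2]
(np.float64(646.9), np.float64(-55.2), 158) -> [  5.7   7.  152.2]
(np.float64(608.9), np.float64(-46.4), 158) -> [ 44.7   6.4 152.2]
```

Request:
servo_tool:
  rows:
    - {"hand":-1,"tx":2,"ty":3,"tz":45,"ax":0,"ay":0,"az":0}
    - {"hand":-1,"tx":4,"ty":6,"tz":90,"ax":0,"ay":0,"az":0}
    - {"hand":-1,"tx":5,"ty":7,"tz":130,"ax":0,"ay":0,"az":0}
    - {"hand":-1,"tx":5,"ty":7,"tz":152,"ax":0,"ay":0,"az":0}
    - {"hand":-1,"tx":15,"ty":7,"tz":152,"ax":0,"ay":0,"az":0}
    - {"hand":-1,"tx":25,"ty":7,"tz":152,"ax":0,"ay":0,"az":0}
    - {"hand":-1,"tx":32,"ty":7,"tz":152,"ax":0,"ay":0,"az":0}
    - {"hand":-1,"tx":39,"ty":7,"tz":152,"ax":0,"ay":0,"az":0}
    - {"hand":-1,"tx":42,"ty":7,"tz":152,"ax":0,"ay":0,"az":0}
    - {"hand":-1,"tx":42,"ty":7,"tz":152,"ax":0,"ay":0,"az":0}

```text
time_s: 3.2
ee_pos: [610.7, -38.8, 160.3]
orientation: [0.117, 0.993, 0.001, 0.001]
wrist_force: [-0.1, 0.1, -0.7]
gripper_width: -0.1
grasp_force: 0.0
```

Request:
servo_tool:
  rows:
    - {"hand":-1,"tx":6,"ty":-4,"tz":0,"ax":0,"ay":0,"az":0}
    - {"hand":-1,"tx":12,"ty":-8,"tz":-1,"ax":0,"ay":0,"az":0}
    - {"hand":-1,"tx":23,"ty":-8,"tz":-1,"ax":0,"ay":0,"az":0}
    - {"hand":-1,"tx":34,"ty":-8,"tz":2,"ax":0,"ay":0,"az":0}
    - {"hand":-1,"tx":44,"ty":-8,"tz":6,"ax":0,"ay":0,"az":0}
    - {"hand":-1,"tx":54,"ty":-8,"tz":11,"ax":0,"ay":0,"az":0}
    - {"hand":-1,"tx":64,"ty":-8,"tz":17,"ax":0,"ay":0,"az":0}
    - {"hand":-1,"tx":73,"ty":-8,"tz":24,"ax":0,"ay":0,"az":0}
    - {"hand":-1,"tx":73,"ty":-8,"tz":24,"ax":0,"ay":0,"az":0}

```text
time_s: 4.1
ee_pos: [535.4, -29.1, 133.8]
orientation: [0.117, 0.993, 0.0, -0.002]
wrist_force: [-0.2, -0.2, -1.3]
gripper_width: -0.1
grasp_force: 0.0
```

Request:
servo_tool:
  rows:
    - {"hand":-1,"tx":6,"ty":0,"tz":6,"ax":0,"ay":0,"az":0}
    - {"hand":-1,"tx":12,"ty":0,"tz":12,"ax":0,"ay":0,"az":0}
    - {"hand":-1,"tx":17,"ty":0,"tz":18,"ax":0,"ay":0,"az":0}
    - {"hand":-1,"tx":20,"ty":0,"tz":22,"ax":0,"ay":0,"az":0}
    - {"hand":-1,"tx":21,"ty":0,"tz":24,"ax":0,"ay":0,"az":0}
    - {"hand":-1,"tx":21,"ty":0,"tz":25,"ax":0,"ay":0,"az":0}
    - {"hand":-1,"tx":21,"ty":0,"tz":25,"ax":0,"ay":0,"az":0}

```text
time_s: 4.8
ee_pos: [517.4, -25.0, 110.3]
orientation: [0.117, 0.993, 0.0, -0.0]
wrist_force: [-0.9, 0.6, -0.8]
gripper_width: -0.2
grasp_force: 0.0
```

Request:
servo_tool:
  rows:
    - {"hand":-1,"tx":0,"ty":0,"tz":1,"ax":0,"ay":0,"az":0}
    - {"hand":-1,"tx":0,"ty":0,"tz":2,"ax":0,"ay":0,"az":0}
    - {"hand":-1,"tx":0,"ty":0,"tz":3,"ax":0,"ay":0,"az":0}
    - {"hand":-1,"tx":0,"ty":0,"tz":3,"ax":0,"ay":0,"az":0}

```text
time_s: 5.2
ee_pos: [517.7, -25.1, 109.9]
orientation: [0.117, 0.993, 0.001, -0.0]
wrist_force: [-8.8, 0.6, 19.1]
gripper_width: -0.3
grasp_force: 9.8
```

Request:
servo_tool:
  rows:
    - {"hand":-1,"tx":0,"ty":0,"tz":3,"ax":0,"ay":0,"az":0}
    - {"hand":-1,"tx":0,"ty":0,"tz":3,"ax":0,"ay":0,"az":0}
    - {"hand":-1,"tx":0,"ty":0,"tz":-20,"ax":0,"ay":0,"az":0}
    - {"hand":-1,"tx":0,"ty":0,"tz":-60,"ax":0,"ay":0,"az":0}
    - {"hand":-1,"tx":0,"ty":0,"tz":-105,"ax":0,"ay":0,"az":0}
    - {"hand":-1,"tx":0,"ty":0,"tz":-150,"ax":0,"ay":0,"az":0}
    - {"hand":-1,"tx":0,"ty":0,"tz":-160,"ax":0,"ay":0,"az":0}

```text
time_s: 5.9
ee_pos: [520.3, -25.4, 272.8]
orientation: [0.117, 0.993, 0.001, 0.005]
wrist_force: [0.3, -0.4, -0.5]
gripper_width: 0.3
grasp_force: 0.0
```

Run:
```python
from h import *
print(read_state()['joints'].round(2))
plan((465,110,270),(430,240,270),(472,233,270))
c,im=snap('wrist','wrist1.png'); np.savez('pics/wrist10.npz',K=c[0],r=c[1],t=c[2])
print('predicted hole',proj(c,(544.7,0.3,110)))
```

```text
[-0.6   0.01  0.61  1.73 -0.    1.4   1.34]
t 5.9 p [520.3 -25.4 272.8] tool x [-0.972  0.233 -0.009] y [0.233 0.972 0.004] z [ 0.009  0.002 -1.   ]
(465, 110, 270) -> [ 85.3 118.7   2.5]
(430, 240, 270) -> [149.7 237.    2.4]
(472, 233, 270) -> [107.2 240.    2.8]
predicted hole [[359.43728735 229.2448228 ]]
```

View pics/wrist1.png

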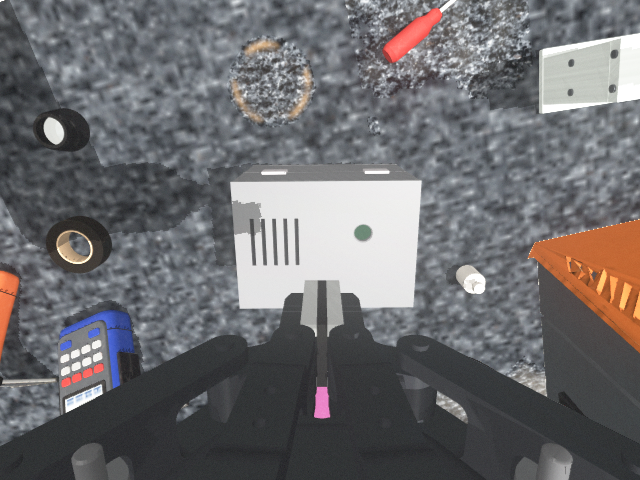

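The wrist view shows the lid shut square over the case, with the hole at (363,232) close to the predicted (359,229). Now I'll move above the rack while turning the tool so that the fingers close along the rack's x.

Request:
servo_tool:
  rows:
    - {"hand":-1,"tx":11,"ty":24,"tz":0,"ax":0,"ay":0,"az":0.142}
    - {"hand":-1,"tx":21,"ty":48,"tz":0,"ax":0,"ay":0,"az":0.284}
    - {"hand":-1,"tx":32,"ty":72,"tz":1,"ax":0,"ay":0,"az":0.426}
    - {"hand":-1,"tx":43,"ty":96,"tz":1,"ax":0,"ay":0,"az":0.568}
    - {"hand":0,"tx":54,"ty":120,"tz":1,"ax":0,"ay":0,"az":0.71}
    - {"hand":0.4,"tx":64,"ty":144,"tz":2,"ax":0,"ay":0,"az":0.852}
    - {"hand":0.4,"tx":75,"ty":168,"tz":2,"ax":0,"ay":0,"az":0.994}
    - {"hand":0.4,"tx":86,"ty":192,"tz":2,"ax":0,"ay":0,"az":1.136}
    - {"hand":0.4,"tx":97,"ty":216,"tz":3,"ax":0,"ay":0,"az":1.278}
    - {"hand":0.4,"tx":107,"ty":240,"tz":3,"ax":0,"ay":0,"az":1.418}

```text
time_s: 6.95
ee_pos: [468.2, 234.0, 262.3]
orientation: [0.737, 0.675, -0.001, -0.0]
wrist_force: [0.6, 0.8, 0.3]
gripper_width: 59.8
grasp_force: 0.0
```

Request:
servo_tool:
  rows:
    - {"hand":0.4,"tx":0,"ty":0,"tz":0,"ax":0,"ay":0,"az":0}
    - {"hand":0.4,"tx":0,"ty":0,"tz":0,"ax":0,"ay":0,"az":0}

```text
time_s: 7.15
ee_pos: [468.7, 233.1, 262.6]
orientation: [0.735, 0.678, -0.001, 0.0]
wrist_force: [-0.4, -0.8, 0.4]
gripper_width: 60.0
grasp_force: 0.0
```

Run:
```python
from h import *
s=read_state();print(s['joints'].round(2),s['gripper_width'])
plan((472,233,270),(472,233,139))
c,im=snap('wrist','wrist2.png'); np.savez('pics/wrist20.npz',K=c[0],r=c[1],t=c[2])
print('pred red',proj(c,[(472,233,193),(472,233,160),(472,233,130)]),'hole',proj(c,(544.7,.3,110)))
# hole from wrist1
d=load('wrist1'); im=cv2.imread('pics/wrist1.png');h=cv2.cvtColor(im[215:250,345:380],cv2.COLOR_BGR2HSV);m=(h[...,1]>50)|(h[...,2]<130)
v,u=np.nonzero(m);uv=(345+u.mean(),215+v.mean());print(uv,len(u),onz(d,uv,110))
for p in [(231,181),(420,181),(415,306),(240,308)]: print(onz(d,p,110))
```

```text
[-0.85  0.03  0.34  1.73 -0.01  1.39 -0.58] 59.96093495079942
t 7.15 p [468.7 233.1 262.6] tool x [ 0.079  0.997 -0.002] y [ 0.997 -0.079 -0.002] z [-0.002 -0.002 -1.   ]
(472, 233, 270) -> [ 0.1  3.3 -7.4]
(472, 233, 139) -> [  0.4   3.5 123.6]
pred red [[327.36782396 245.06679843]
 [326.74423666 229.23452804]
 [326.29824446 217.91122301]] hole [[422.4735607  446.88699321]]
(np.float64(361.96923076923076), np.float64(231.2153846153846)) 65 [546.8202946    1.96044202 110.        ]
[482.56250284 -89.42664866 110.        ]
[517.23313632  54.66947288 110.        ]
[623.61011716  32.73801338 110.        ]
[ 589.89121846 -114.69456319  110.        ]
```

View pics/wrist2.png

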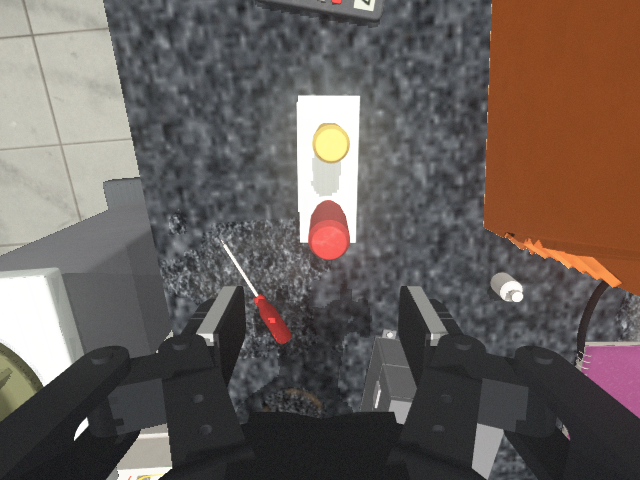

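The wrist view shows the red handle end at (329,240), against a prediction of (327,245). The yellow handle is clear at (331,143), and the fingers will straddle the rack in x. I'll descend and grip.

Request:
servo_tool:
  rows:
    - {"hand":0.4,"tx":2,"ty":4,"tz":10,"ax":0,"ay":0,"az":0}
    - {"hand":0.4,"tx":2,"ty":4,"tz":40,"ax":0,"ay":0,"az":0}
    - {"hand":0.4,"tx":2,"ty":4,"tz":70,"ax":0,"ay":0,"az":0}
    - {"hand":0.4,"tx":2,"ty":4,"tz":100,"ax":0,"ay":0,"az":0}
    - {"hand":0.4,"tx":2,"ty":4,"tz":120,"ax":0,"ay":0,"az":0}
    - {"hand":0.4,"tx":2,"ty":4,"tz":124,"ax":0,"ay":0,"az":0}
    - {"hand":0.4,"tx":2,"ty":4,"tz":124,"ax":0,"ay":0,"az":0}

```text
time_s: 7.9
ee_pos: [473.3, 233.9, 139.6]
orientation: [0.736, 0.677, -0.001, 0.0]
wrist_force: [-0.1, 1.1, 0.3]
gripper_width: 59.6
grasp_force: 0.0
```

Run:
```python
from h import *
plan((473,234,139))
W=load('wrist2');im=cv2.imread('pics/wrist2.png');h=cv2.cvtColor(im,cv2.COLOR_BGR2HSV);m=cv2.inRange(h,(0,120,200),(8,255,255));m[:, :290]=0;m[:190]=0;m[270:]=0;m[:,370:]=0
v,u=np.nonzero(m);print(u.min(),u.max(),v.min(),v.max(),onz(W,((u.min()+u.max())/2,v.max()-(u.max()-u.min())/2),193))
```

```text
t 7.9 p [473.3 233.9 139.6] tool x [ 0.083  0.997 -0.001] y [ 0.997 -0.083 -0.001] z [-0.001 -0.001 -1.   ]
(473, 234, 139) -> [ 0.  -0.3  0.6]
308 349 200 258 [472.98308569 237.4581987  193.        ]
```

Request:
servo_tool:
  newtons: 60
  rows:
    - {"hand":-0.2,"tx":1,"ty":0,"tz":0,"ax":0,"ay":0,"az":0}
    - {"hand":-1,"tx":1,"ty":0,"tz":0,"ax":0,"ay":0,"az":0}
    - {"hand":-1,"tx":1,"ty":0,"tz":0,"ax":0,"ay":0,"az":0}
    - {"hand":-1,"tx":1,"ty":0,"tz":0,"ax":0,"ay":0,"az":0}
    - {"hand":-1,"tx":1,"ty":0,"tz":0,"ax":0,"ay":0,"az":0}

```text
time_s: 8.4
ee_pos: [474.3, 236.4, 141.5]
orientation: [0.735, 0.678, 0.001, 0.0]
wrist_force: [-0.5, 0.7, 5.5]
gripper_width: 23.3
grasp_force: 58.7
```

Request:
servo_tool:
  rows:
    - {"hand":-1,"tx":0,"ty":0,"tz":-10,"ax":0,"ay":0,"az":0}
    - {"hand":-1,"tx":0,"ty":0,"tz":-25,"ax":0,"ay":0,"az":0}
    - {"hand":-1,"tx":0,"ty":0,"tz":-45,"ax":0,"ay":0,"az":0}
    - {"hand":-1,"tx":0,"ty":0,"tz":-65,"ax":0,"ay":0,"az":0}
    - {"hand":-1,"tx":0,"ty":0,"tz":-90,"ax":0,"ay":0,"az":0}
    - {"hand":-1,"tx":0,"ty":0,"tz":-120,"ax":0,"ay":0,"az":0}
    - {"hand":-1,"tx":0,"ty":0,"tz":-150,"ax":0,"ay":0,"az":0}
    - {"hand":-1,"tx":0,"ty":0,"tz":-180,"ax":0,"ay":0,"az":0}
    - {"hand":-1,"tx":0,"ty":0,"tz":-195,"ax":0,"ay":0,"az":0}
    - {"hand":-1,"tx":0,"ty":0,"tz":-195,"ax":0,"ay":0,"az":0}

```text
time_s: 9.4
ee_pos: [474.1, 236.2, 337.3]
orientation: [0.736, 0.678, 0.002, 0.0]
wrist_force: [0.8, -0.3, -1.2]
gripper_width: 24.0
grasp_force: 59.2
```

Run:
```python
from h import *
plan((545.5,1,335),(545.5,1,255))
ims=[snap(n,n+'3.png')[1] for n in ('scene','top')]
r=lambda im,x,y,w,h:cv2.resize(im[y:y+h,x:x+w],(400,300),interpolation=cv2.INTER_CUBIC)
cv2.imwrite('pics/crop3.png',np.hstack([r(ims[0],200,80,240,180),r(ims[1],230,180,120,90)]))
```

```text
t 9.4 p [474.1 236.2 337.3] tool x [0.082 0.997 0.002] y [ 0.997 -0.082  0.003] z [ 0.003  0.002 -1.   ]
(545.5, 1, 335) -> [-228.6   90.4    2. ]
(545.5, 1, 255) -> [-228.8   90.2   82. ]
```

View pics/crop3.png

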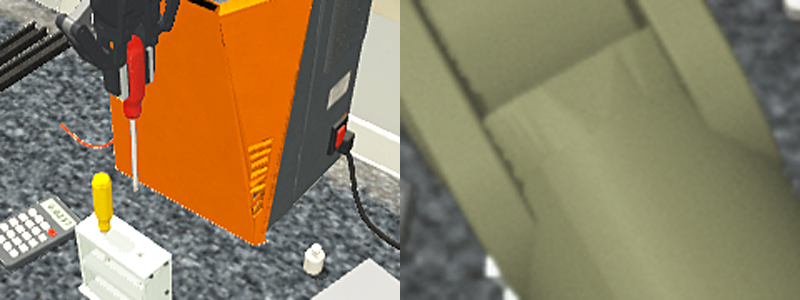

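The picture shows the red driver hanging upright in the fingers, tip near scene (282,194), with the yellow driver still in the rack. Next I'll carry it over the hole at a height, then measure tip and hole together.

Request:
servo_tool:
  rows:
    - {"hand":-1,"tx":-28,"ty":11,"tz":0,"ax":0,"ay":0,"az":0}
    - {"hand":-1,"tx":-60,"ty":24,"tz":0,"ax":0,"ay":0,"az":0}
    - {"hand":-1,"tx":-95,"ty":38,"tz":0,"ax":0,"ay":0,"az":0}
    - {"hand":-1,"tx":-130,"ty":51,"tz":0,"ax":0,"ay":0,"az":0}
    - {"hand":-1,"tx":-165,"ty":65,"tz":0,"ax":0,"ay":0,"az":0}
    - {"hand":-1,"tx":-200,"ty":79,"tz":0,"ax":0,"ay":0,"az":0}
    - {"hand":-1,"tx":-222,"ty":88,"tz":10,"ax":0,"ay":0,"az":0}
    - {"hand":-1,"tx":-228,"ty":90,"tz":35,"ax":0,"ay":0,"az":0}
    - {"hand":-1,"tx":-228,"ty":90,"tz":62,"ax":0,"ay":0,"az":0}
    - {"hand":-1,"tx":-228,"ty":90,"tz":62,"ax":0,"ay":0,"az":0}

```text
time_s: 10.5
ee_pos: [541.1, 1.0, 267.8]
orientation: [0.736, 0.677, -0.004, -0.003]
wrist_force: [-1.4, 0.3, -1.4]
gripper_width: 23.6
grasp_force: 59.2
```

Run:
```python
from h import *
S=load('scene');print('tip earlier',onz(S,(282,194),209).round(1))
im3=cv2.imread('pics/scene3.png')
s=read_state();p=s['ee_pos'];M=R.from_quat(s['orientation']).as_matrix();t=p+M[:,2]*128;print(p.round(1),'tip nominal',t.round(1))
out=[]
for n in ('scene','wrist','top'):
    c,im=snap(n,n+'4.png');np.savez('pics/%s40.npz'%n,K=c[0],r=c[1],t=c[2])
    a,b=proj(c,[t,(545.5,1,110)]);print(n,'tip',a.round(1),'hole',b.round(1))
    x=int(min(max((a[0]+b[0])/2-60,0),520));y=int(min(max((a[1]+b[1])/2-45,0),390));print(x,y)
    out.append(cv2.resize(im[y:y+90,x:x+120],(400,300),interpolation=cv2.INTER_CUBIC))
out.append(cv2.resize(im3[240:330,370:490],(400,300),interpolation=cv2.INTER_CUBIC))
cv2.imwrite('pics/crop4.png',np.vstack([np.hstack(out[:2]),np.hstack(out[2:])]))
```

```text
tip earlier [472.9 233.4 209. ]
[541.1   1.  267.8] tip nominal [539.8   0.8 139.8]
scene tip [415.  260.3] hole [413.7 268.6]
354 219
wrist tip [319.  220.1] hole [326.6 209.8]
262 169
top tip [408. 218.] hole [405.4 218. ]
346 173
```

View pics/crop4.png

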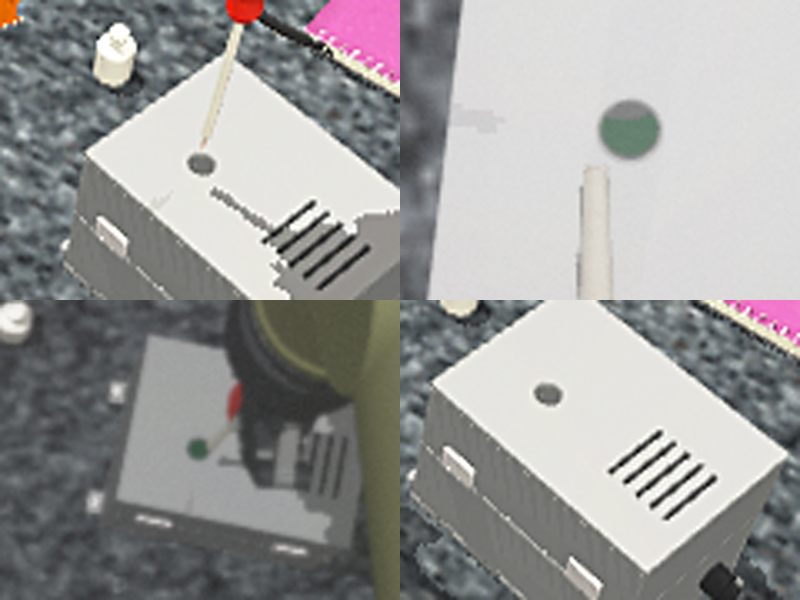

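The scene crop shows the tip at (414.9,263.1) and the hole at (414.6,267.9). In the wrist crop the tip is at (320.5,219.4) and the hole at (331,208). In the top crop the tip is at about (409.5,218) and the hole at (405.1,217.4).

Run:
```python
from h import *
np.set_printoptions(precision=1,suppress=True)
S,W,T=load('scene4'),load('wrist4'),load('top4')
tip=[(S,(414.9,263.1)),(W,(320.5,219.4)),(T,(409.5,218))];hole=[(S,(414.6,267.9)),(W,(331,208)),(T,(405.1,217.4))]
for o in (tip,hole): print('all',*tri(o),'SW',tri(o[:2])[0],'WT',tri(o[1:])[0],'ST',tri(o[::2])[0])
for c,uv in hole: print('hole@110',onz(c,uv,110))
for c,uv in tip: print('tip@140',onz(c,uv,140),'135',onz(c,uv,135))
# same-camera offset at tip height 138
for (c,a),(_,b) in zip(hole,tip): print('hole-tip',onz(c,a,110)-onz(c,b,138))
M=R.from_quat(read_state()['orientation']).as_matrix();print(M)
```

```text
all [540.5  -1.5 133.1] [np.float64(1.3192389100738817), np.float64(0.9221247432324932), np.float64(2.1013459324067423)] SW [540.5  -0.5 132.3] WT [541.1  -2.6 130.3] ST [539.8  -1.9 134.6]
all [548.5   1.3 108.1] [np.float64(0.7200331312591549), np.float64(0.7660024068535106), np.float64(1.1697505221096804)] SW [549.3   1.4 107.8] WT [549.1  -0.3  98.8] ST [547.3   1.  110. ]
hole@110 [547.8   0.5 110. ]
hole@110 [549.1   2.2 110. ]
hole@110 [546.9   1.6 110. ]
tip@140 [534.4  -2.1 140. ] 135 [538.2  -0.9 135. ]
tip@140 [540.9   1.2 140. ] 135 [540.8  -0.  135. ]
tip@140 [539.8  -2.3 140. ] 135 [540.7  -3.2 135. ]
hole-tip [ 11.9   2.2 -28. ]
hole-tip [  8.2   1.5 -28. ]
hole-tip [  6.8   4.3 -28. ]
[[ 0.1  1.  -0. ]
 [ 1.  -0.1 -0. ]
 [-0.  -0.  -1. ]]
```

Request:
servo_tool:
  rows:
    - {"hand":-1,"tx":0,"ty":0,"tz":0,"ax":0,"ay":0,"az":0}
    - {"hand":-1,"tx":0,"ty":0,"tz":0,"ax":0,"ay":0,"az":0}
    - {"hand":-1,"tx":0,"ty":0,"tz":0,"ax":0,"ay":0,"az":0}

```text
time_s: 10.95
ee_pos: [544.8, 1.5, 274.2]
orientation: [0.735, 0.678, 0.001, 0.0]
wrist_force: [-0.5, -0.3, -1.4]
gripper_width: 23.4
grasp_force: 59.2
```

The arm was still settling during those pictures, so I'll re-measure at rest.

Run:
```python
from h import *
s=read_state();p=s['ee_pos'];M=R.from_quat(s['orientation']).as_matrix();print(p.round(1),M[:,2].round(3))
out=[]
for n,x,y in (('scene',384,225),('wrist',290,175),('top',375,190)):
    c,im=snap(n,n+'5.png');np.savez('pics/%s50.npz'%n,K=c[0],r=c[1],t=c[2])
    out.append(cv2.resize(im[y:y+60,x:x+80],(400,300),interpolation=cv2.INTER_CUBIC))
out.append(out[2]*0)
print(read_state()['ee_pos'].round(1))
cv2.imwrite('pics/crop5.png',np.vstack([np.hstack(out[:2]),np.hstack(out[2:])]))
```

```text
[544.8   1.5 274.2] [ 0.001  0.    -1.   ]
[544.5   1.4 273.6]
```

View pics/crop5.png

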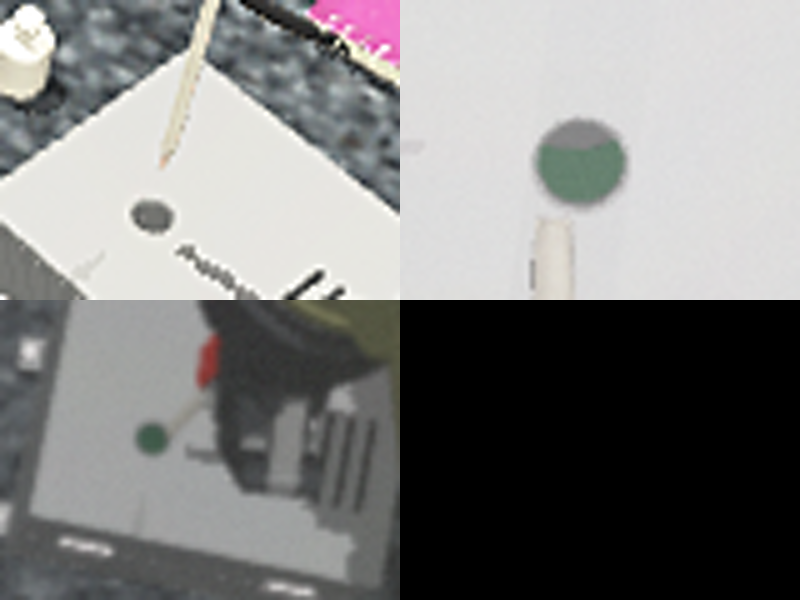

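At rest, by crop pixel:
- **Scene:** tip (163,165), hole (153,216).
- **Wrist:** tip (555,217), hole (581,162).
- **Top:** tip about (172,434), hole (152,438).

Run:
```python
from h import *
np.set_printoptions(precision=1,suppress=True)
S,W,T=load('scene5'),load('wrist5'),load('top5')
f=lambda x,y,X,Y:(X+x/5-.4,Y+y/5-.4)
tip=[(S,f(163,165,384,225)),(W,f(155,217,290,175)),(T,f(171,134,375,190))];hole=[(S,f(153,216,384,225)),(W,f(181,162,290,175)),(T,f(152,138,375,190))]
for o in (tip,hole): print('all',*tri(o),'SW',tri(o[:2])[0])
for (c,a),(_,b) in zip(hole,tip): print('hole',onz(c,a,110),'hole-tip',onz(c,a,110)-onz(c,b,139),onz(c,a,110)-onz(c,b,142))
```

```text
all [543.6   1.  142.6] [np.float64(0.43390834709696263), np.float64(1.4481948201414026), np.float64(1.7777585354089716)] SW [544.5   1.8 141.7]
all [548.3   1.8 108.4] [np.float64(0.4777204376315518), np.float64(0.6527588634112719), np.float64(0.6889231275849297)] SW [548.7   2.  108.1]
hole [547.6   1.2 110. ] hole-tip [  0.8  -1.  -29. ] [  3.1  -0.3 -32. ]
hole [548.5   2.8 110. ] hole-tip [  4.3   1.5 -29. ] [  4.2   0.7 -32. ]
hole [547.3   1.8 110. ] hole-tip [  4.   3. -29.] [  4.6   2.4 -32. ]
```

Request:
servo_tool:
  rows:
    - {"hand":-1,"tx":1,"ty":4,"tz":0,"ax":0,"ay":0,"az":0}
    - {"hand":-1,"tx":1,"ty":4,"tz":10,"ax":0,"ay":0,"az":0}
    - {"hand":-1,"tx":1,"ty":4,"tz":20,"ax":0,"ay":0,"az":0}
    - {"hand":-1,"tx":1,"ty":4,"tz":24,"ax":0,"ay":0,"az":0}
    - {"hand":-1,"tx":1,"ty":4,"tz":24,"ax":0,"ay":0,"az":0}
    - {"hand":-1,"tx":1,"ty":4,"tz":24,"ax":0,"ay":0,"az":0}
    - {"hand":-1,"tx":1,"ty":4,"tz":24,"ax":0,"ay":0,"az":0}

```text
time_s: 11.8
ee_pos: [548.7, 2.0, 249.6]
orientation: [0.736, 0.678, 0.0, 0.0]
wrist_force: [0.1, -0.1, -0.9]
gripper_width: 23.7
grasp_force: 59.2
```

Run:
```python
from h import *
s=read_state();p=s['ee_pos'];M=R.from_quat(s['orientation']).as_matrix();t=p+M[:,2]*132;print(p.round(1),t.round(1))
out=[]
for n in ('scene','wrist'):
    c,im=snap(n,n+'6.png');np.savez('pics/%s60.npz'%n,K=c[0],r=c[1],t=c[2])
    a,b=proj(c,[t,(547.9,1.9,110)]);x,y=(b-(40,30)).astype(int);print(n,a,b,x,y)
    out.append(cv2.resize(im[y:y+60,x:x+80],(400,300),interpolation=cv2.INTER_CUBIC))
print(read_state()['ee_pos'].round(1))
cv2.imwrite('pics/crop6.png',np.hstack(out))
```

```text
[548.7   2.  249.6] [548.8   2.  117.6]
scene [414.86867818 264.51118783] [413.95140281 267.4919515 ] 373 237
wrist [321.29006264 218.68516451] [320.12486013 216.37547732] 280 186
[548.7   2.  249.7]
```

View pics/crop6.png

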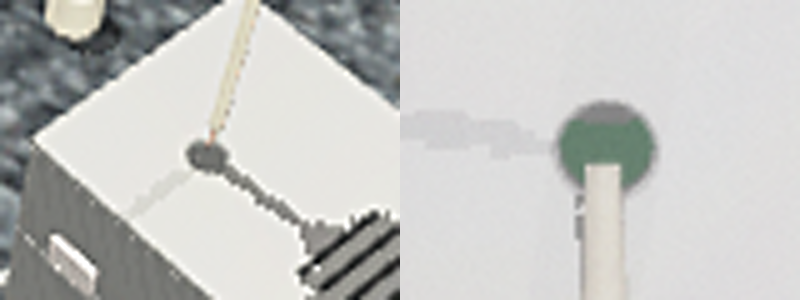

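The tip sits centred above the hole to within about 1 mm (wrist crop: tip (603,163), hole (607,148), where the height difference accounts for most of the gap). I'll insert it.

Request:
servo_tool:
  rows:
    - {"hand":-1,"tx":0.5,"ty":0.3,"tz":6,"ax":0,"ay":0,"az":0}
    - {"hand":-1,"tx":0.5,"ty":0.3,"tz":15,"ax":0,"ay":0,"az":0}
    - {"hand":-1,"tx":0.5,"ty":0.3,"tz":25,"ax":0,"ay":0,"az":0}
    - {"hand":-1,"tx":0.5,"ty":0.3,"tz":37,"ax":0,"ay":0,"az":0}
    - {"hand":-1,"tx":0.5,"ty":0.3,"tz":50,"ax":0,"ay":0,"az":0}
    - {"hand":-1,"tx":0.5,"ty":0.3,"tz":62,"ax":0,"ay":0,"az":0}
    - {"hand":-1,"tx":0.5,"ty":0.3,"tz":74,"ax":0,"ay":0,"az":0}
    - {"hand":-1,"tx":0.5,"ty":0.3,"tz":82,"ax":0,"ay":0,"az":0}
    - {"hand":-1,"tx":0.5,"ty":0.3,"tz":85,"ax":0,"ay":0,"az":0}
    - {"hand":-1,"tx":0.5,"ty":0.3,"tz":85,"ax":0,"ay":0,"az":0}

```text
time_s: 12.9
ee_pos: [548.7, 2.4, 163.9]
orientation: [0.736, 0.678, -0.0, -0.0]
wrist_force: [0.2, -0.3, -0.4]
gripper_width: 23.6
grasp_force: 59.2
```

Request:
servo_tool:
  rows:
    - {"hand":-1,"tx":0,"ty":0,"tz":2,"ax":0,"ay":0,"az":0}
    - {"hand":-1,"tx":0,"ty":0,"tz":4,"ax":0,"ay":0,"az":0}
    - {"hand":-1,"tx":0,"ty":0,"tz":6,"ax":0,"ay":0,"az":0}
    - {"hand":-1,"tx":0,"ty":0,"tz":8,"ax":0,"ay":0,"az":0}
    - {"hand":-1,"tx":0,"ty":0,"tz":8,"ax":0,"ay":0,"az":0}
    - {"hand":-1,"tx":0,"ty":0,"tz":8,"ax":0,"ay":0,"az":0}

```text
time_s: 13.5
ee_pos: [548.9, 2.5, 156.3]
orientation: [0.735, 0.678, 0.0, 0.0]
wrist_force: [-0.5, 0.0, -0.5]
gripper_width: 24.1
grasp_force: 59.2
```

Request:
servo_tool:
  rows:
    - {"hand":-1,"tx":0,"ty":0,"tz":1,"ax":0,"ay":0,"az":0}
    - {"hand":-1,"tx":0,"ty":0,"tz":2,"ax":0,"ay":0,"az":0}
    - {"hand":-1,"tx":0,"ty":0,"tz":3,"ax":0,"ay":0,"az":0}
    - {"hand":-1,"tx":0,"ty":0,"tz":4,"ax":0,"ay":0,"az":0}
    - {"hand":-1,"tx":0,"ty":0,"tz":4,"ax":0,"ay":0,"az":0}
    - {"hand":-1,"tx":0,"ty":0,"tz":4,"ax":0,"ay":0,"az":0}

```text
time_s: 14.1
ee_pos: [549.1, 2.5, 152.6]
orientation: [0.735, 0.678, 0.0, 0.0]
wrist_force: [-1.0, 0.1, 2.3]
gripper_width: 23.8
grasp_force: 59.7
```

Request:
servo_tool:
  rows:
    - {"hand":-1,"tx":0,"ty":0,"tz":1,"ax":0,"ay":0,"az":0}
    - {"hand":-1,"tx":0,"ty":0,"tz":2,"ax":0,"ay":0,"az":0}
    - {"hand":-1,"tx":0,"ty":0,"tz":3,"ax":0,"ay":0,"az":0}
    - {"hand":-1,"tx":0,"ty":0,"tz":3,"ax":0,"ay":0,"az":0}
    - {"hand":-1,"tx":0,"ty":0,"tz":3,"ax":0,"ay":0,"az":0}

```text
time_s: 14.6
ee_pos: [549.5, 2.4, 150.9]
orientation: [0.736, 0.677, 0.001, 0.0]
wrist_force: [-2.1, -0.0, 10.9]
gripper_width: 23.6
grasp_force: 61.1
```

Request:
servo_tool:
  rows:
    - {"hand":-1,"tx":0,"ty":0,"tz":0.5,"ax":0,"ay":0,"az":0}
    - {"hand":-1,"tx":0,"ty":0,"tz":0.5,"ax":0,"ay":0,"az":0}
    - {"hand":-1,"tx":0,"ty":0,"tz":0.5,"ax":0,"ay":0,"az":0}
    - {"hand":-1,"tx":0,"ty":0,"tz":0.5,"ax":0,"ay":0,"az":0}
    - {"hand":-1,"tx":0,"ty":0,"tz":0.5,"ax":0,"ay":0,"az":0}
    - {"hand":-1,"tx":0,"ty":0,"tz":0.5,"ax":0,"ay":0,"az":0}

```text
time_s: 15.2
ee_pos: [549.6, 2.4, 150.8]
orientation: [0.736, 0.678, 0.001, 0.0]
wrist_force: [-1.5, 0.5, 12.8]
gripper_width: 23.9
grasp_force: 61.3
```

Force is steady at about 13 N and the travel matches the button bottoming out (first contact near TCP z 154, stop at 150.8). Handing in.

```bash
python3 -c "
from h import *
print(manip.close_job())"
```

```text
the job is handed in; nothing more can be done
None
```

I shut the lid, drew the long red screwdriver, and pressed the reset button through the hole with about 13 N, then handed the job in at about 15 s with the driver still gripped and pressing; the judge's verdict was not shown.

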